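Close the cover of the sample box

ROBOT

A 6-joint arm with a two-finger parallel gripper is mounted at the origin on a cart in front of the work surface, level with it; the furniture and walls round the work are solid. World frame = base frame: x ahead of the robot, y to its left, z up, the work surface at z = 0. Lengths are in m, angles in rad, forces in N, time in s.
With the tool pointing down it reaches from about 0.375 to 0.925 m from the base axis. Payload 5.7 kg.
Tool frame: the origin (TCP) lies midway between the tips of the shut fingers; the grasp point (between the pads) lies 19 mm behind it; z points along the fingers, y is the line along which they close (so a half turn about z gives the same grasp; the last joint's range is limited). The gripper opens to 88 mm and grips with 3 to 60 N. Pads are 20 mm wide; open, the fingers measure 115 mm over their backs; the gripper's body (75 mm by 178 mm) begins 61 mm behind the grasp point.
Start: joints at [-1.383, 0.359, 1.51, -0, 1.272, -0.115], TCP at [0.179, -0.573, 0.223] pointing down, gripper open.
Joint ranges: [-2.97, 2.97], [-1.01, 2.36], [0.21, 2.38], [-0.96, 4.11], [0.2, 2.71], [-2.98, 2.98]. Speed limits (rad/s): [2.39, 2.39, 3.14, 3.14, 3.14, 3.14].

INTERFACE

Orientations are given as a rotation vector (axis times angle).
In Python, from plant import r gives the robot as it stands.
- The arm moves only by the shell command python3 -m crank 'ROWS' [FORCE]. ROWS is JSON, a list of rows, each a list of 7 numbers: the closure, from 0 (fully open) to 1 (shut), then the shift along the tool's x, y, z in mm, then the turn, a rotation vector about the tool's x, y, z in rad. A call has 1 to 10 rows; each row shifts and turns the commanded pose from where the row before left it, along the tool's axes as they then stand; what a row does not reach is not made up. A row lasts 1/10 s, in which the tool goes at most 50 mm and 8.59 degrees, less where a joint would pass 70% of its speed; a pose out of reach is approached as far as the arm can. A call with a gripper value outside its range is refused whole. The fingers move at their own pace and stop on an object; FORCE is the grip in N (left out, the last holds). Time passes only in rows, so rows that do not move let the fingers close. It gives the time, the measured TCP pose, the force, the opening and the grip force at its end, in the units of the state.
- r.state(): the state, without advancing time (a new reading comes with each control period).
- r.camera(name): name is "scene" or "top"; returns a dict with "color" (400x640x3 uint8, red, green, blue), "fx", "fy", "cx", "cy" (pixels), "R" (3x3) and "t" (3): a world point X has camera coordinates R X + t. Camera axes: x right, y down, z forward; pixel columns grow to the right and rows downward; lengths in m; the calibration is good to about 2 mm. A picture is of the moment at which its call begins. There is no depth.
- r.finish_job(): hands the job in; it is judged then, once.
The state is a dict: "time_s": time; "joint_pos": joint angles; "qd": joint speeds; "effort": joint torques, N m; "ee_pos": TCP position; "tcp_rot": TCP orientation; "wrist_force": force on the tool from outside, world axes, zero at the start; "ft_torque": the same for the moment, N m; "opening": finger opening in m; "grasp_force": force on a finger pad.
Only numpy, scipy, OpenCV 4.12 (cv2) and the standard library are available. Lean on these libraries where they do the work, as an engineer would, in place of code of your own. Each camera call takes 0.05 s, during which the arm holds its last target. There are 200 camera calls.

TASK

Two identical open white boxes stand side by side on the bench, each with a hinged grey cover leaning back on its rest. Close the cover of the box in which the small bottle stands: swing it up past vertical and lower it gently until it lies fully shut; do not let it fall shut. Leave the other box (with the carton in it) open.

Things in the scene. Friction and masses are not known exactly. Their poses are not given: they have to be found in the camera images.
- sample_box: The white plastic box to close, fixed: 100 (x) x 130 (y) x 85 mm high, walls 5, inner floor 8 mm up; the left or the right of the two. Origin: centre of its underside, z up, -x its front (robot side). Its cover is hinged along the line x=+50, z=85 mm (box frame, parallel to y): a free hinge, so forward of upright the cover falls shut unless held.
- sample_cover (a joint): Its cover (grey plate 104x134x5 mm, 150 g), hinge angle in rad: 0 shut, 1.57 upright, 2.0 leaning on its rest (start). A U handle in the plate's plane ends in a round bar along y, 10 mm thick, 78 long, 38 mm clear of the plate's edge; it can turn in a grip. Bar centre in the box frame, mm: x=50-145cos q+4sin q, y=0, z=85+145sin q+4cos q; shut: (-95, 0, 89).
- other_cover (a joint): Hinge angle of the cover of the other box, which is of the same build and stands beside the first with a small carton in it. It stays open at 2.0.
- bottle: Small off-white plastic bottle with a white cap, 32 mm wide, 72 mm high, standing loose in the box to close. Origin: centre of its underside, z up along it. A similar bottle standing on the bench, in neither box, is a bystander.

How it is judged:
At the end, for the whole second after the job is handed in: The cover of the box with the bottle is shut (within 0.07 rad, about 10 mm at the bar) and still, the bottle stands upright inside, and the other cover is still open (beyond 1.8 rad) (value of joint sample_cover below 0.07 rad and velocity of joint sample_cover between -0.1 and 0.1 rad/s and value of joint other_cover above 1.8 rad and angle between bottle's own z axis and vertical below 0.2 rad and horizontal distance between bottle and sample_box below 0.06 m); the robot touches nothing.
It fails at once if the cover falls or is slammed shut (closing faster than 3 rad/s in the last 0.3 rad) (value of joint sample_cover below 0.3 rad and velocity of joint sample_cover below -3 rad/s).
It fails at once if the other box's cover is moved off its rest (value of joint other_cover below 1.7 rad).
It also fails if it takes over 38 s, if anything falls off the work surface, if the arm or the gripper's body presses on something with over 40 N, if the wrist force passes 120 N, or if a joint passes its speed limit or range.

## Working session

There is one attempt and no reset: what is moved stays moved. The work goes in short steps, Python scripts to look and compute and a shell command to move; the robot and the scene stay as the last step left them, time stands still between calls to the robot, and variables do not carry over. Pictures are saved under pics/ and viewed, at most 10 in all, crops included, and the job is handed in when it is done.

```bash
mkdir -p pics; ls; python3 - <<'E'
from plant import r
import cv2,numpy as np
for n in("scene","top"):
    c=r.camera(n); cv2.imwrite(f"pics/{n}0.png",c["color"][:,:,::-1]); print(n,c["fx"],c["cx"],c["cy"],np.round(c["R"],3).tolist(),np.round(c["t"],3))
s=r.state();print(s["time_s"],s["ee_pos"],s["tcp_rot"],s["opening"])
E
```

```text
pics
scene 441.89784749023414 318.5242772062903 198.90873930971426 [[-0.831, -0.556, 0.02], [-0.383, 0.545, -0.746], [0.404, -0.627, -0.666]] [0.462 0.261 0.654]
top 497.05056512846033 325.2600027061153 199.25817988687447 [[-0.001, -1.0, -0.01], [-0.998, 0.001, -0.067], [0.067, 0.01, -0.998]] [-0.023  0.573  0.96 ]
0.1 [ 0.17877809 -0.57208222  0.22189597] [-3.10398928e+00 -4.73593492e-01  1.11844083e-04] 0.08795762373801877
```

View pics/scene0.png

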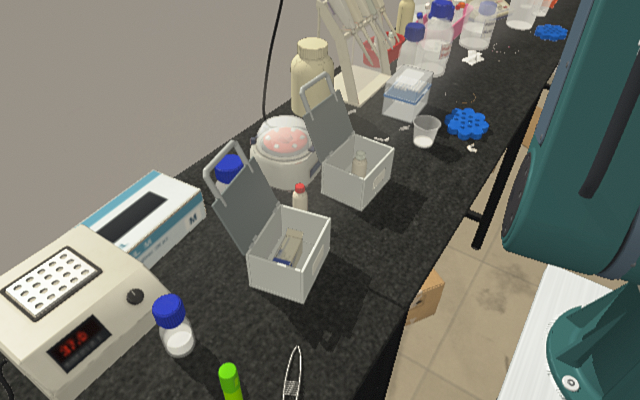

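View pics/top0.png

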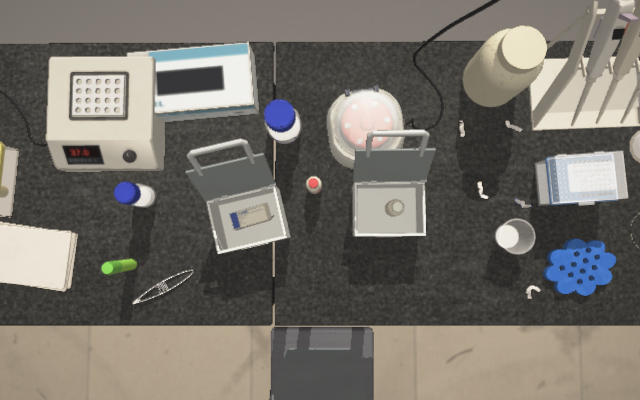

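The box with the bottle is the right one: bottle at top (395,208) and scene (360,160). Its bar is at top about (368..428,134) and scene about (302..327,80). The other box holds the carton at top (250,217). I'll zoom in on the right box.

```bash
python3 - <<'E'
import cv2,numpy as np
a=cv2.imread("pics/top0.png")[120:245,340:440]; b=cv2.imread("pics/scene0.png")[65:215,290:400]
f=lambda i,k:cv2.resize(i,None,fx=k,fy=k,interpolation=cv2.INTER_CUBIC)
A=f(a,4);B=f(b,3.6)
h=max(A.shape[0],B.shape[0]);C=np.zeros((h,800,3),np.uint8);C[:A.shape[0],:400]=A;C[:B.shape[0],400:400+B.shape[1]]=B[:,:400];cv2.imwrite("pics/crop1.png",C)
E
```

```text
(no output)
```

View pics/crop1.png

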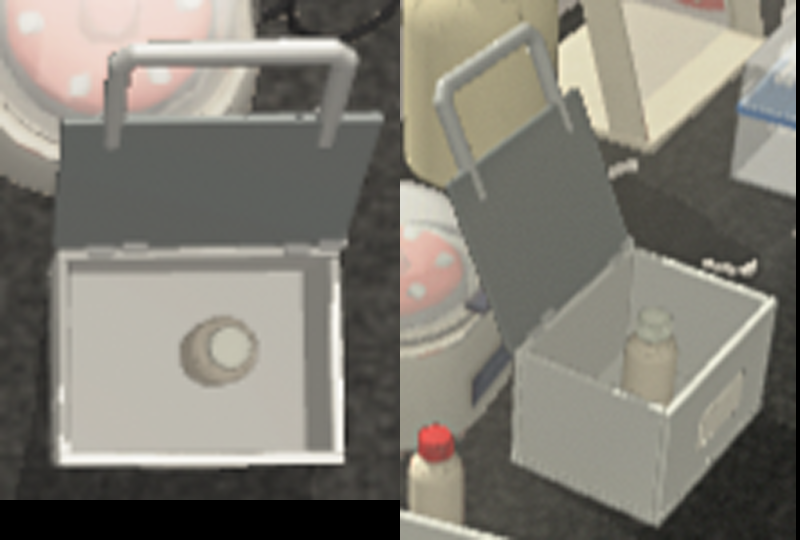

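The crop shows clear rim corners and bar ends in both views, so I'll triangulate them.

```bash
cat > h.py <<'E'
import numpy as np,cv2
from plant import r
def P(c):
    K=np.array([[c["fx"],0,c["cx"]],[0,c["fy"],c["cy"]],[0,0,1]]); return K@np.c_[c["R"],c["t"]]
def tri(PA,PB,a,b):
    X=cv2.triangulatePoints(PA,PB,np.array(a,float).reshape(2,1),np.array(b,float).reshape(2,1))[:,0]; return X[:3]/X[3]
E
python3 - <<'E'
from h import *
T,S=P(r.camera("top")),P(r.camera("scene"))
pts={"barL":((120,55),(442,92)),"barR":((346,54),(533,32)),"FL":((60,461),(667,408)),"FR":((342,461),(775,300)),"BL":((58,252),(516,347)),"BR":((340,247),(630,243)),"cap":((232,346),(656,318))}
X={}
for k,(a,b) in pts.items():
    a=(340+a[0]/4-.4,120+a[1]/4-.4); b=(290+(b[0]-400)/3.6-.4,65+b[1]/3.6-.4)
    X[k]=tri(T,S,a,b); e=[ (lambda p:p[:2]/p[2])(M@np.r_[X[k],1])-u for M,u in((T,a),(S,b))]
    print(k,np.round(X[k],4),np.round(np.abs(e).max(),2))
d=X["barL"]-X["barR"];print("len",np.linalg.norm(d),"yaw",np.arctan2(-d[0],d[1]), "rim yaws",[np.arctan2(-(X[a]-X[b])[0],(X[a]-X[b])[1]) for a,b in(("FL","FR"),("BL","BR"))])
c=sum(X[k] for k in("FL","FR","BL","BR"))/4; print("centre",c, "sizes",[np.linalg.norm(X[a]-X[b]) for a,b in(("FL","FR"),("BL","BR"),("FL","BL"),("FR","BR"))])
print(r.state()["joint_pos"],cv2.Rodrigues(r.state()["tcp_rot"])[0].round(3).tolist())
E
```

```text
barL [ 0.6647 -0.0962  0.2151] 0.04
barR [ 0.6653 -0.1859  0.2135] 0.16
FL [ 0.5041 -0.0776  0.088 ] 0.53
FR [ 0.504  -0.2065  0.0839] 0.47
BL [ 0.5999 -0.0771  0.0872] 0.63
BR [ 0.6022 -0.2065  0.0859] 0.59
cap [ 0.5565 -0.158   0.0776] 0.17
len 0.08970803585505464 yaw 0.0073282813405363845 rim yaws [np.float64(-0.000959776065034903), np.float64(0.01728427571107594)]
centre [ 0.55255414 -0.14193082  0.08625447] sizes [np.float64(0.12899146090444005), np.float64(0.1294474318402441), np.float64(0.09579595396536887), np.float64(0.0981731355132645)]
[-1.38309938e+00  3.59253756e-01  1.51101095e+00 -6.23873876e-07
  1.27251974e+00 -1.15130348e-01] [[0.954, 0.298, -0.0], [0.298, -0.954, 0.001], [0.0, -0.001, -1.0]]
```

All points match the given sizes: rim z is about 0.086, and the bar is at (0.6655, -0.1415, 0.214) against 0.215 predicted at q=2. I'll keep the tool pointing down with tool x along +y and tool y along +x. First I raise and yaw by -1.27 about tool z, then traverse.

```bash
python3 -m crank '[[0,0,0,-8,0,0,-0.141],[0,0,0,-8,0,0,-0.141],[0,0,0,-8,0,0,-0.141],[0,0,0,-8,0,0,-0.141],[0,0,0,-8,0,0,-0.141],[0,0,0,-8,0,0,-0.141],[0,0,0,-8,0,0,-0.141],[0,0,0,-8,0,0,-0.141],[0,0,0,-8,0,0,-0.141],[0,0,0,0,0,0,0]]' 10
python3 -m crank '[[0,31,35,0,0,0,0],[0,31,35,0,0,0,0],[0,31,35,0,0,0,0],[0,31,35,0,0,0,0],[0,31,35,0,0,0,0],[0,31,35,0,0,0,0],[0,31,35,0,0,0,0],[0,31,35,0,0,0,0],[0,31,35,0,0,0,0],[0,0,0,0,0,0,0]]'
```

```text
time_s: 1.2
ee_pos: [0.179, -0.5732, 0.2955]
tcp_rot: [2.218, 2.223, -0.001]
wrist_force: [0.6, -0.5, -0.3]
opening: 0.0879
grasp_force: 0.0
time_s: 2.2
ee_pos: [0.497, -0.2893, 0.294]
tcp_rot: [-2.218, -2.223, -0.004]
wrist_force: [-0.9, -0.5, 0.0]
opening: 0.0875
grasp_force: 0.0
```

```bash
python3 -m crank '[[0,30,34,0,0,0,0],[0,30,34,0,0,0,0],[0,30,34,0,0,0,0],[0,29,33,0,0,0,0],[0,29,33,0,0,0,0],[0,0,0,0,0,0,0],[0,0,0,0,0,0,0]]'; python3 - <<'E'
from h import *
a,b=r.camera("top")["color"][60:260,300:460],r.camera("scene")["color"][20:220,250:410]
C=np.hstack([a,b])[:,:,::-1];cv2.imwrite("pics/pre.png",cv2.resize(C,None,fx=2.5,fy=2.5,interpolation=cv2.INTER_CUBIC))
print(r.state()["ee_pos"])
E
```

```text
time_s: 2.9
ee_pos: [0.6612, -0.1451, 0.2936]
tcp_rot: [-2.221, -2.221, 0.002]
wrist_force: [0.4, 0.3, 0.6]
opening: 0.088
grasp_force: 0.0
[ 0.66038704 -0.14628793  0.29415939]
```

View pics/pre.png

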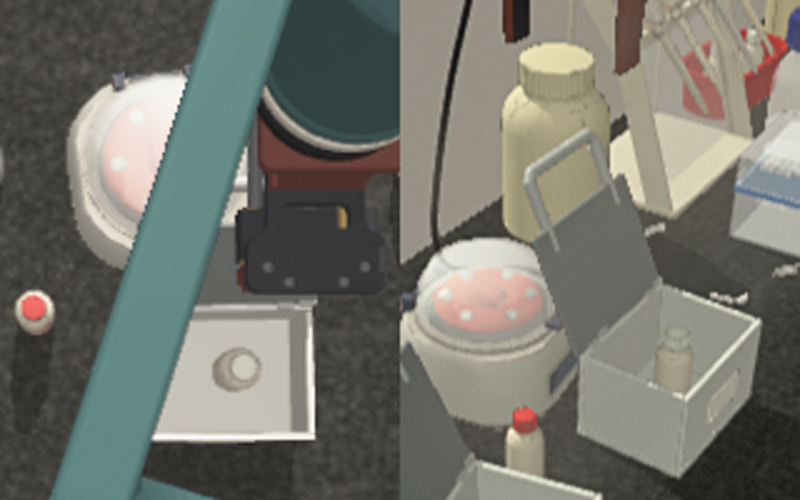

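The fingertips hang above the bar, at scene (342,48) and (296,36), and their midpoint agrees with the projected TCP. Next I descend 98 mm, straddle the bar and grip.

```bash
python3 -m crank '[[0,4,5,20,0,0,0],[0,0,0,20,0,0,0],[0,0,0,20,0,0,0],[0,0,0,20,0,0,0],[0,0,0,18,0,0,0],[0,0,0,0,0,0,0]]'; python3 - <<'E'
from h import *
a,b=r.camera("top")["color"][60:260,300:460],r.camera("scene")["color"][20:220,250:410]
C=np.hstack([a,b])[:,:,::-1];cv2.imwrite("pics/str.png",cv2.resize(C,None,fx=2.5,fy=2.5,interpolation=cv2.INTER_CUBIC))
E
```

```text
time_s: 3.6
ee_pos: [0.6634, -0.1422, 0.194]
tcp_rot: [-2.22, -2.216, 0.004]
wrist_force: [0.6, -0.5, -0.3]
opening: 0.0878
grasp_force: 0.0
```

View pics/str.png

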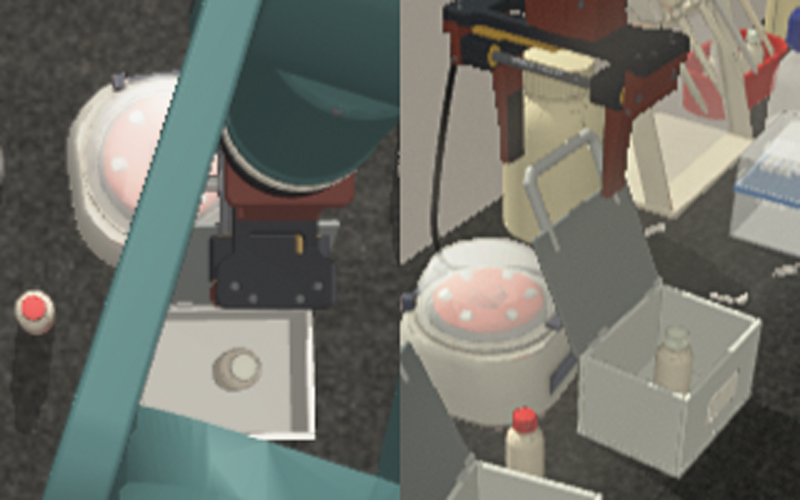

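The bar lies between the two fingers, so I close on it.

```bash
python3 -m crank '[[0.85,0,0,0,0,0,0],[0.85,0,0,0,0,0,0],[1,0,0,0,0,0,0],[1,0,0,0,0,0,0],[1,0,0,0,0,0,0],[1,0,0,0,0,0,0],[1,0,0,0,0,0,0],[1,0,0,0,0,0,0]]' 12
python3 - <<'E'
import numpy as np
from plant import r
p=r.state()["ee_pos"];print(p)
# arc with hinge estimate; start bar offset
H=np.array([.6025,.085]);R=np.hypot(145,4)
g=np.array([p[0]-H[0],p[2]+.019-H[1]])*1e3;print("radius",np.hypot(*g),R, "q",np.arctan2(g[1],-g[0])-np.arctan2(4,145))
q=np.r_[2:0:41j];x=-145*np.cos(q)+4*np.sin(q);z=145*np.sin(q)+4*np.cos(q)
for k in range(40): print(k,round(q[k+1],2),"dy %.1f dz %.1f"%(np.diff(x)[k],-np.diff(z)[k]))
E
```

```text
time_s: 4.5
ee_pos: [0.6665, -0.1411, 0.1966]
tcp_rot: [-2.22, -2.223, 0.0]
wrist_force: [0.3, 0.5, -0.1]
opening: 0.0275
grasp_force: 0.0
[ 0.66646211 -0.14113543  0.19658347]
radius 145.40699653429954 145.0551619212498 q 1.9986858316010325
0 1.95 dy -6.6 dz -3.0
1 1.9 dy -6.7 dz -2.7
2 1.85 dy -6.9 dz -2.4
3 1.8 dy -7.0 dz -2.0
4 1.75 dy -7.1 dz -1.7
5 1.7 dy -7.1 dz -1.3
6 1.65 dy -7.2 dz -1.0
7 1.6 dy -7.2 dz -0.6
8 1.55 dy -7.2 dz -0.2
9 1.5 dy -7.3 dz 0.1
10 1.45 dy -7.2 dz 0.5
11 1.4 dy -7.2 dz 0.9
12 1.35 dy -7.1 dz 1.2
13 1.3 dy -7.1 dz 1.6
14 1.25 dy -7.0 dz 1.9
15 1.2 dy -6.9 dz 2.3
16 1.15 dy -6.8 dz 2.6
17 1.1 dy -6.6 dz 2.9
18 1.05 dy -6.5 dz 3.3
19 1.0 dy -6.3 dz 3.6
20 0.95 dy -6.1 dz 3.9
21 0.9 dy -5.9 dz 4.2
22 0.85 dy -5.7 dz 4.5
23 0.8 dy -5.5 dz 4.8
24 0.75 dy -5.2 dz 5.0
25 0.7 dy -5.0 dz 5.3
26 0.65 dy -4.7 dz 5.5
27 0.6 dy -4.4 dz 5.8
28 0.55 dy -4.1 dz 6.0
29 0.5 dy -3.8 dz 6.2
30 0.45 dy -3.5 dz 6.4
31 0.4 dy -3.2 dz 6.5
32 0.35 dy -2.8 dz 6.7
33 0.3 dy -2.5 dz 6.8
34 0.25 dy -2.2 dz 6.9
35 0.2 dy -1.8 dz 7.0
36 0.15 dy -1.5 dz 7.1
37 0.1 dy -1.1 dz 7.2
38 0.05 dy -0.7 dz 7.2
39 0.0 dy -0.4 dz 7.2
```

```bash
python3 -m crank '[[1,0,0,0,0,0,0],[1,0,0,0,0,0,0],[1,0,0,0,0,0,0],[1,0,0,0,0,0,0],[1,0,0,0,0,0,0]]' 12
```

```text
time_s: 5.0
ee_pos: [0.665, -0.1412, 0.1965]
tcp_rot: [-2.219, -2.221, 0.003]
wrist_force: [-5.0, -0.8, 2.3]
opening: 0.0093
grasp_force: 12.0
```

The bar is gripped: opening 9.3 mm, force 12 N. Now the arc, at 0.05 rad per row.

```bash
python3 -m crank '[[1,0,-6.6,-3.0,0,0,0],[1,0,-6.7,-2.7,0,0,0],[1,0,-6.9,-2.4,0,0,0],[1,0,-7.0,-2.0,0,0,0],[1,0,-7.1,-1.7,0,0,0],[1,0,0,0,0,0,0]]'
```

```text
time_s: 5.6
ee_pos: [0.6316, -0.1414, 0.2092]
tcp_rot: [2.22, 2.222, 0.0]
wrist_force: [0.5, -0.6, -0.3]
opening: 0.0095
grasp_force: 12.0
```

```bash
python3 -m crank '[[1,0,-7.1,-1.3,0,0,0],[1,0,-7.2,-1.0,0,0,0],[1,0,-7.2,-0.6,0,0,0],[1,0,-7.2,-0.2,0,0,0],[1,0,-7.3,0.1,0,0,0],[1,0,-7.2,0.5,0,0,0],[1,0,-7.2,0.9,0,0,0],[1,0,-7.1,1.2,0,0,0],[1,0,-7.1,1.6,0,0,0],[1,0,0,0,0,0,0]]'
python3 - <<'E'
from h import *
b=r.camera("scene")["color"][20:220,220:420]
cv2.imwrite("pics/mid.png",cv2.resize(b[:,:,::-1],None,fx=2.5,fy=2.5,interpolation=cv2.INTER_CUBIC))
E
```

```text
time_s: 6.6
ee_pos: [0.5661, -0.1412, 0.2069]
tcp_rot: [-2.22, -2.221, 0.002]
wrist_force: [-0.5, -1.8, 2.0]
opening: 0.0097
grasp_force: 12.0
```

View pics/mid.png

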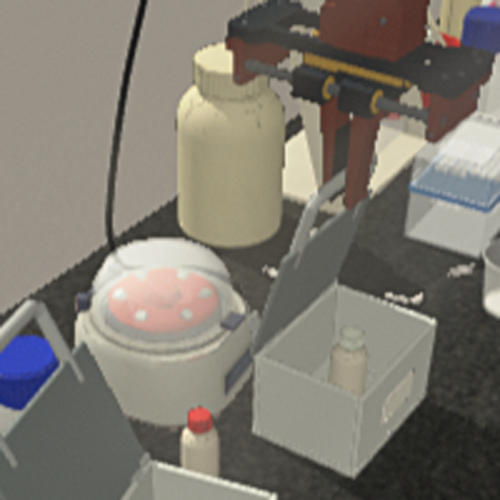

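The cover is past upright and held in the fingers; the bottle still stands. I continue down.

```bash
python3 -m crank '[[1,0,-7.0,1.9,0,0,0],[1,0,-6.9,2.3,0,0,0],[1,0,-6.8,2.6,0,0,0],[1,0,-6.6,2.9,0,0,0],[1,0,-6.5,3.3,0,0,0],[1,0,-6.3,3.6,0,0,0],[1,0,-6.1,3.9,0,0,0],[1,0,-5.9,4.2,0,0,0],[1,0,-5.7,4.5,0,0,0],[1,0,0,0,0,0,0]]'
python3 -m crank '[[1,0,-5.5,4.8,0,0,0],[1,0,-5.2,5.0,0,0,0],[1,0,-5.0,5.3,0,0,0],[1,0,-4.7,5.5,0,0,0],[1,0,-4.4,5.8,0,0,0],[1,0,-4.1,6.0,0,0,0],[1,0,0,0,0,0,0]]'
```

```text
time_s: 7.65
ee_pos: [0.5085, -0.1412, 0.1772]
tcp_rot: [-2.219, -2.221, 0.001]
wrist_force: [-0.1, 0.7, -0.3]
opening: 0.0094
grasp_force: 12.0
time_s: 8.35
ee_pos: [0.4801, -0.1413, 0.1447]
tcp_rot: [-2.22, -2.222, 0.001]
wrist_force: [0.1, 0.5, -1.3]
opening: 0.0094
grasp_force: 12.0
```

```bash
python3 -m crank '[[1,0,-3.8,6.2,0,0,0],[1,0,-3.5,6.4,0,0,0],[1,0,-3.2,6.5,0,0,0],[1,0,-2.8,6.7,0,0,0],[1,0,-2.5,6.8,0,0,0],[1,0,-2.2,6.9,0,0,0],[1,0,-1.8,7.0,0,0,0],[1,0,-1.5,7.1,0,0,0],[1,0,0,0,0,0,0]]'
python3 -m crank '[[1,0,-0.6,3.6,0,0,0],[1,0,-0.5,3.6,0,0,0],[1,0,-0.4,3.6,0,0,0],[1,0,-0.3,3.6,0,0,0],[1,0,0,0,0,0,0]]'
```

```text
time_s: 9.25
ee_pos: [0.4587, -0.1413, 0.091]
tcp_rot: [-2.219, -2.221, 0.001]
wrist_force: [-3.2, -2.6, 1.1]
opening: 0.0099
grasp_force: 12.0
time_s: 9.75
ee_pos: [0.4567, -0.1413, 0.0772]
tcp_rot: [-2.219, -2.222, 0.002]
wrist_force: [-5.0, -4.0, 1.1]
opening: 0.0095
grasp_force: 12.0
```

```bash
python3 -m crank '[[1,0,0,2,0,0,0],[1,0,0,2,0,0,0],[1,0,0,1,0,0,0],[1,0,0,0,0,0,0]]'; python3 -m crank '[[1,0,0,1,0,0,0],[1,0,0,1,0,0,0],[1,0,0,0,0,0,0]]'
```

```text
time_s: 10.15
ee_pos: [0.4563, -0.1413, 0.0722]
tcp_rot: [-2.218, -2.221, 0.003]
wrist_force: [-5.9, -3.3, 0.4]
opening: 0.0097
grasp_force: 12.0
time_s: 10.45
ee_pos: [0.4562, -0.1413, 0.0703]
tcp_rot: [-2.218, -2.221, 0.003]
wrist_force: [-6.9, -2.8, 1.1]
opening: 0.0097
grasp_force: 12.0
```

```bash
python3 -m crank '[[1,0,0,1,0,0,0],[1,0,0,1,0,0,0],[1,0,0,0,0,0,0]]'; python3 - <<'E'
from h import *
a,b=r.camera("top")["color"][120:280,300:460],r.camera("scene")["color"][80:240,270:430]
C=np.hstack([a,b])[:,:,::-1];cv2.imwrite("pics/low.png",cv2.resize(C,None,fx=2.5,fy=2.5,interpolation=cv2.INTER_CUBIC))
E
```

```text
time_s: 10.75
ee_pos: [0.456, -0.1413, 0.0682]
tcp_rot: [-2.218, -2.221, 0.003]
wrist_force: [-6.5, -3.8, -0.0]
opening: 0.0092
grasp_force: 12.0
```

View pics/low.png

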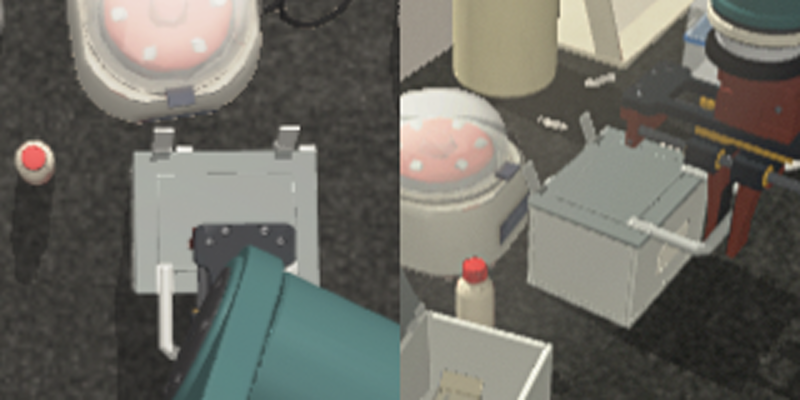

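The cover looks flat on the box, with the bar still gripped. I press down a little to feel for seating.

```bash
python3 -m crank '[[1,0,0,1,0,0,0],[1,0,0,1,0,0,0],[1,0,0,0,0,0,0],[1,0,0,0,0,0,0]]'; python3 -m crank '[[0.75,0,0,0,0,0,0],[0.75,0,0,0,0,0,0],[0.75,0,0,0,0,0,0],[0.75,0,0,0,0,0,0],[0.75,0,0,0,0,0,0]]'
```

```text
time_s: 11.25
ee_pos: [0.4559, -0.1412, 0.0662]
tcp_rot: [-2.218, -2.221, 0.003]
wrist_force: [-7.8, -4.2, 0.2]
opening: 0.0095
grasp_force: 12.0
time_s: 11.75
ee_pos: [0.4582, -0.1414, 0.0668]
tcp_rot: [2.22, 2.222, 0.001]
wrist_force: [0.1, 0.6, 0.7]
opening: 0.022
grasp_force: 0.0
```

Released with forces near zero. I now lift straight up and look.

```bash
python3 -m crank '[[0.75,0,0,-10,0,0,0],[0.75,0,0,-20,0,0,0],[0.75,0,0,-25,0,0,0],[0.75,0,0,-30,0,0,0],[0.75,0,0,-40,0,0,0],[0.75,0,0,-40,0,0,0],[0.75,-40,0,0,0,0,0],[0.75,-40,0,0,0,0,0],[0.75,-40,0,0,0,0,0],[0.75,0,0,0,0,0,0]]'; python3 - <<'E'
from h import *
a,b=r.camera("top")["color"][120:280,240:460],r.camera("scene")["color"][80:240,210:430]
C=np.hstack([a,b])[:,:,::-1];cv2.imwrite("pics/end.png",cv2.resize(C,None,fx=1.8,fy=1.8,interpolation=cv2.INTER_CUBIC))
E
```

```text
time_s: 12.75
ee_pos: [0.4585, -0.266, 0.2328]
tcp_rot: [2.221, 2.216, -0.001]
wrist_force: [0.7, 0.4, 0.1]
opening: 0.022
grasp_force: 0.0
```

View pics/end.png

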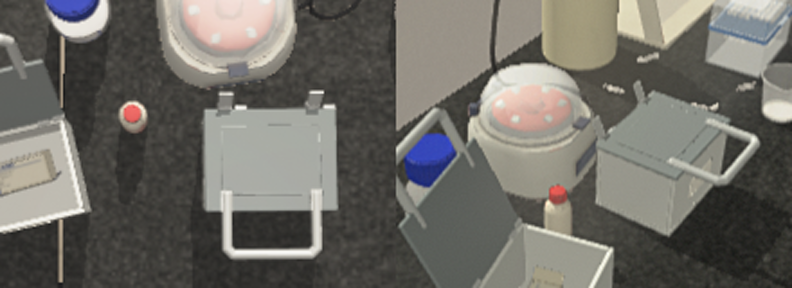

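The cover lies flat on the box, the gripper is clear and the other cover is still open. I'll check the bar height from both views.

```bash
python3 - <<'E'
from h import *
T,S=P(r.camera("top")),P(r.camera("scene"))
for a,b in(((228,252),(720,181)),((318,252),(755,141))):
    print(tri(T,S,(240+a[0]/1.8,120+a[1]/1.8),(210+(b[0]-396)/1.8,80+b[1]/1.8)).round(4))
E
```

```text
[ 0.4588 -0.0992  0.0885]
[ 0.4592 -0.1899  0.0859]
```

The bar is at z about 0.087, against 0.089 for fully shut, so I hand in.

```bash
python3 -c "
from plant import r
print(r.finish_job())"
```

```text
the job is handed in; nothing more can be done
None
```

The cover of the box with the bottle was lowered shut in the gripper and released with the robot clear, the other cover is still open, and the job is handed in; the bottle last stood upright mid-swing and can't be seen under the shut cover.

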